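Clear the slab mould and wedge its lid off the base

TASK

Take the red-handled scraper off the lid of the slab mould and hang it by its eye on the slanted brass peg of the tool stand. Then push the yellow wedge, flat on the mould's base board and thin end first, under the front edge of the lid until that edge just lifts off, about 5 mm and no more than 1 cm, and finish there: keep hold of the wedge, with the lid resting on the wedge alone and not on the gripper. Leave everything else on the bench as it stands.

Things in the scene. Friction and masses are not known exactly. Their poses are not given: they have to be found in the camera images.
- mould: fixed slab mould. Its white-faced base board, 340 (x) x 280 (y) x 15 mm, lies on the bench; origin under its centre, z up, x from the open front (-x, facing the robot) to the hinge side (+x). The front 100 mm of the board (x -170 to -70 mm) is a free ledge, top at z = 15 mm, on which the wedge slides
- lid: dark wooden lid, 220 x 260 mm, 0.6 to 1.1 kg, hinged at mould x = +150, z = 15 mm (its origin; axes as the mould's when shut), opening upward, falling shut by its weight. Front edge at mould x = -70 mm, top 40 mm above the bench. The front 65 mm of its underside is rebated over the whole width: a slot 7 mm high above the base board when shut
- lid_lip (a point): middle of the lower edge of the lid's front: at mould (-70, 0, 22) mm when shut; it rises as the lid lifts, and this rise is the lift that counts
- wedge: solid yellow wedge, 120 (x) x 40 (y) mm, 90 g, lying on the bench. Origin under its centre, z up; thin end at x = +60 mm, 3 mm thick. The top slopes evenly up to 23 mm at x = -20 mm (1 in 4); behind, x -60 to -24 mm, a grip block 34 mm tall, gripped across y at x = -42 mm. It meets the lid's edge with 16 mm of the thin end inside; the push then takes 3 to 12 N; it does not slip back
- scraper: scraper lying flat on the lid, 173 mm long (x), about 120 g. Origin under the middle of its red handle, z up, x towards the eye. Handle 90 mm long, 22 mm wide (y), 18 mm thick; at one end a flat steel ring (the eye), 44 mm outside, hole 26 mm, 6 mm thick, flush with the underside; at the other a steel blade 60 mm wide, 3 mm thick, to x = -85 mm
- scraper_eye (a point): centre of the scraper's eye: at (66, 0, 3) mm in the scraper's frame
- stand: fixed tool stand: upright slat 40 mm wide, 18 mm thick, its top 210 mm above the bench, on a 100 x 120 x 15 mm foot; origin on the bench below the middle of the slat's front face, which faces -x (to the robot). A 10 mm brass peg rises from it at 45 degrees, along -x and up. An eye let go on it slides to its root; the scraper then hangs blade down against the slat
- peg_root (a point): where the peg's axis leaves the slat: at (0, 0, 190) mm in the stand's frame
- peg_tip (a point): on the peg's axis at its free end (the rounded end goes 5 mm further): at (-45, 0, 235) mm in the stand's frame
- tin: small closed tin, 56 mm across, 60 mm tall; bystander
- brush: paint brush lying flat, 170 mm long; bystander
- bowl: terracotta mixing bowl, 110 mm across, 60 mm tall; bystander
- jar: glass jar, 70 mm across, 110 mm tall; bystander
Things that resemble listed ones, but are neither listed nor needed, are in the scene too. What is shaped like the wedge but blue is not meant.

How it is judged:
On the way, in this order (a step that is already met when the one before it is completed fails the run):
1. the scraper hangs by its eye on the peg, let go and still (distance between scraper_eye and peg_root below 0.03 m and angle between scraper's own x axis and vertical below 0.35 rad and contact force between scraper and stand above 0.3 N and contact force between the arm and scraper below 0.1 N and linear speed of scraper below 0.03 m/s), for 0.2 s.
2. the gripped wedge has begun to lift the lid's front edge off the base (z of lid_lip in the frame of mould above 0.0235 m and contact force between wedge and lid above 0.5 N and contact force between the fingers and wedge above 1 N), for 0.1 s.
At the end, for the whole second after the job is handed in: The scraper hangs still and untouched on the peg (eye within 30 mm of its root, within 0.35 rad of upright). The lid's front edge is 2.5 to 10 mm above shut, carried by the wedge (over 0.8 N), not the arm; the wedge lies flat on the board (4 mm, 0.12 rad), gripped with over 2 N (all of step 1 and z of lid_lip in the frame of mould between 0.0245 and 0.032 m and contact force between wedge and lid above 0.8 N and contact force between the fingers and wedge above 2 N and contact force between the arm and lid below 0.5 N and z of wedge in the frame of mould below 0.019 m and angle between wedge's own z axis and vertical below 0.12 rad); the arm keeps its last pose, push and grip.
It fails at once if the lid's front edge raised by more than 14 mm (z of lid_lip in the frame of mould above 0.036 m).
It fails at once if a bystander moved by more than 40 mm (distance of any of tin, brush, bowl, jar from where it was at the start of the episode above 0.04 m).
It also fails if it takes over 72 s, if anything falls off the work surface, if the arm or the gripper's body presses on something with over 40 N, if the wrist force passes 120 N, or if a joint passes its speed limit or range.

ROBOT

A 6-joint arm with a two-finger parallel gripper is mounted at the origin on the work surface. World frame = base frame: x ahead of the robot, y to its left, z up, the work surface at z = 0. Lengths are in m, angles in rad, forces in N, time in s.
With the tool pointing down it reaches from about 0.35 to 0.975 m from the base axis. Payload 7.1 kg.
Tool frame: the origin (TCP) lies between the finger pads; the fingertips stand 11 mm ahead of it and the grasp point (between the pads) lies 8 mm behind it (ctrl.nose_length is the distance from the TCP to the fingertips, in m); z points along the fingers, y is the line along which they close (so a half turn about z gives the same grasp; the last joint's range is limited). The gripper opens to 88 mm and grips with 3 to 60 N. Pads are 20 mm wide; open, the fingers measure 115 mm over their backs; the gripper's body (75 mm by 178 mm) begins 61 mm behind the grasp point.
Start: joints at [1.258, 0.423, 1.63, -0, 1.089, -0.019], TCP at [0.181, 0.598, 0.234] pointing down, gripper open.
Joint ranges: [-3, 3], [-0.9, 2.11], [0.09, 2.58], [-1.31, 4.45], [0.11, 2.69], [-2.54, 2.54]. Speed limits (rad/s): [2.39, 2.39, 3.01, 3.14, 3.14, 3.14].

INTERFACE

Orientations are given as a 3x3 rotation matrix whose columns are the frame's x, y, z axes.
In Python, from bench import ctrl, capture, camera_params, cut_out gives the robot as it stands.
- The arm moves only by the shell command python3 -m inch 'ROWS' [FORCE]. ROWS is JSON, a list of rows, each a list of 3 entries, a list of its own where there are three numbers: the turn, a rotation vector about the tool's x, y, z in rad, then the shift along the tool's x, y, z in units of 50 mm (1.0 is 50 mm), then the finger opening in mm, from 0 to 87.8. In form: [[[rx, ry, rz], [tx, ty, tz], jaw], ...]. A call has 1 to 8 rows; each row shifts and turns the commanded pose from where the row before left it, along the tool's axes as they then stand; what a row does not reach is not made up. A row lasts 1/10 s, in which the tool goes at most 50 mm and 8.59 degrees, less where a joint would pass 70% of its speed; a pose out of reach is approached as far as the arm can. A call is refused whole if a number of a shift passes 1 or a number of a turn 0.15, either way. A call with a gripper value outside its range is refused whole. The fingers move at their own pace and stop on an object; FORCE is the grip in N (left out, the last holds). Time passes only in rows, so rows that do not move let the fingers close. It gives the time, the measured TCP pose, the force, the opening and the grip force at its end, in the units of the state.
- ctrl.state(): the state, without advancing time (a new reading comes with each control period).
- capture(name): name is "side" or "top" or "wrist"; returns (picture, depth): 384x512x3 uint8, blue, green, red; 384x512 float32, m along the optical axis (not along the pixel's ray), 0 where there is no reading.
- camera_params(name): a dict with "fx", "fy", "cx", "cy" (pixels), "world_to_cam" (4x4, takes a point from world to camera coordinates). Camera axes: x right, y up, looking along -z (the intrinsics and any distortion apply to the point x, -y, -z); pixel columns grow to the right and rows downward; lengths in m; the calibration is good to about 2 mm. The wrist camera is an equidistant fisheye: a pixel r from the principal point sees the ray r / f radians off the axis. A picture is of the moment at which its call begins: read the wrist's pose just before it. camera_params takes no time and is no camera call; for the wrist camera it gives the pose at the moment of the call.
- ctrl.hand_in(): hands the job in; it is judged then, once.
Trained networks look in the newest picture that a camera, given by its name, has taken for a name from the list of things; names that differ only in an ending like _2 or _b are one class to them, and where a whole thing is asked for, a point or a joint stands for the part that bears it (a point fixed in the world has none). Each returns a list of dicts, best first, with "score" (0 to 1); they miss things now and then, are a little off and sometimes report something else, mostly with a low value. They report only what shows in the picture. A call takes as long as a camera call. They do not tell look-alikes from the thing itself.
- cut_out(camera, name): "region" (384x512 bool, what is visible of it) and "pixel" ([column, row] in pixels, amid what is visible of it).
The state is a dict: "t": time; "joint_positions": joint angles; "qd": joint speeds; "joint_torque": joint torques, N m; "ee_pos": TCP position; "eef_rot": TCP orientation; "ft_force": force on the tool from outside, world axes, zero at the start; "wrist_torque": the same for the moment, N m; "width": finger opening in m; "gripper_force": force on a finger pad.
Only numpy, scipy, OpenCV 4.12 (cv2) and the standard library are available. Lean on these libraries where they do the work, as an engineer would, in place of code of your own. Each camera call takes 0.05 s, during which the arm holds its last target. There are 200 camera calls.

## Working session

There is one attempt and no reset: what is moved stays moved. The work goes in short steps, Python scripts to look and compute and a shell command to move; the robot and the scene stay as the last step left them, time stands still between calls to the robot, and variables do not carry over. Pictures are saved under pics/ and viewed, at most 14 in all, crops included, and the job is handed in when it is done.

```bash
ls; mkdir -p pics
cat > h.py <<'E'
import numpy as np,cv2
from bench import ctrl,capture,camera_params,cut_out
def cloud(name,depth,mask=None):
    p=camera_params(name); v,u=np.nonzero((depth>0)&(True if mask is None else mask)); d=depth[v,u]
    x=(u-p['cx'])/p['fx']; y=(v-p['cy'])/p['fy']
    c=np.stack([x*d,-y*d,-d,np.ones_like(d)],1)
    return (c@np.linalg.inv(p['world_to_cam']).T)[:,:3],np.stack([u,v],1)
E
python3 - <<'E'
from h import *
s=ctrl.state(); print(s['t'],s['ee_pos'],np.round(s['eef_rot'],3))
for n in ('top','side'):
    im,d=capture(n); cv2.imwrite(f'pics/{n}0.png',im); np.save(f'{n}d.npy',d)
    print(n,{k:np.round(v,3).tolist() for k,v in camera_params(n).items()} )
    for o in ('wedge','scraper','lid','stand','mould','peg_root','tin','brush','bowl','jar'):
        for r in cut_out(n,o)[:3]:
            P,_=cloud(n,d,r['region'])
            print(o,round(r['score'],2),np.round(r['pixel']),len(P),np.round(np.median(P,0),3) if len(P) else '', np.round(np.percentile(P,[2,98],axis=0),3).tolist() if len(P) else '')
E
```

```text
pics
0.0 [0.18082439 0.59770111 0.2329029 ] [[-0.957  0.29  -0.   ]
 [ 0.29   0.957 -0.001]
 [ 0.    -0.002 -1.   ]]
top {'fx': 401.798, 'fy': 401.798, 'cx': 257.727, 'cy': 186.218, 'world_to_cam': [[-0.011, -1.0, 0.024, -0.052], [0.994, -0.008, 0.11, -0.603], [-0.11, 0.025, 0.994, -1.449], [0.0, 0.0, 0.0, 1.0]]}
wedge 0.72 [327. 203.] 392 [ 0.547 -0.31   0.017] [[0.49, -0.331, -0.0], [0.612, -0.29, 0.039]]
wedge 0.56 [365. 221.] 366 [ 0.467 -0.448  0.017] [[0.434, -0.51, -0.002], [0.497, -0.393, 0.039]]
scraper 0.74 [155. 206.] 936 [0.53  0.324 0.016] [[0.486, 0.274, 0.007], [0.586, 0.387, 0.222]]
scraper 0.61 [231. 180.] 269 [0.621 0.04  0.047] [[0.588, 0.019, 0.037], [0.712, 0.068, 0.063]]
lid 0.64 [242. 166.] 3670 [0.681 0.011 0.04 ] [[0.57, -0.101, 0.033], [0.787, 0.15, 0.047]]
lid 0.37 [231. 174.] 434 [0.642 0.04  0.046] [[0.585, 0.015, 0.037], [0.751, 0.073, 0.062]]
stand 0.73 [153. 204.] 901 [0.53  0.323 0.016] [[0.489, 0.275, 0.008], [0.586, 0.386, 0.216]]
mould 0.56 [235. 177.] 6338 [0.633 0.011 0.037] [[0.475, -0.119, 0.009], [0.803, 0.155, 0.046]]
peg_root 0.68 [152. 206.
[... 1478 characters left out ...]
278, 0.013], [0.585, 0.376, 0.223]]
mould 0.61 [241. 262.] 8729 [0.632 0.068 0.038] [[0.472, -0.112, 0.006], [0.796, 0.167, 0.043]]
peg_root 0.64 [265. 356.] 2943 [0.527 0.342 0.017] [[0.484, 0.277, 0.012], [0.585, 0.376, 0.226]]
tin 0.63 [336. 312.] 754 [0.394 0.202 0.051] [[0.366, 0.159, 0.001], [0.419, 0.215, 0.062]]
brush 0.97 [338. 224.] 475 [ 0.386 -0.177  0.018] [[0.305, -0.231, 0.0], [0.446, -0.138, 0.022]]
bowl 0.95 [182. 342.] 2024 [0.718 0.315 0.033] [[0.66, 0.283, 0.004], [0.758, 0.383, 0.062]]
jar 0.68 [245. 174.] 623 [ 0.701 -0.314  0.071] [[0.672, -0.361, 0.008], [0.733, -0.303, 0.112]]
jar 0.2 [264. 357.] 2858 [0.528 0.343 0.017] [[0.487, 0.277, 0.013], [0.586, 0.376, 0.222]]
```

Run:
```python
import cv2
a=cv2.imread('pics/top0.png');cv2.imwrite('pics/top1.png',cv2.resize(a[120:280,120:400],None,fx=2.8,fy=2.8,interpolation=cv2.INTER_CUBIC))
b=cv2.imread('pics/side0.png');cv2.imwrite('pics/side1.png',cv2.resize(b[130:384,110:410],None,fx=2.3,fy=2.3,interpolation=cv2.INTER_CUBIC))
```

```text
(no output)
```

View pics/top1.png

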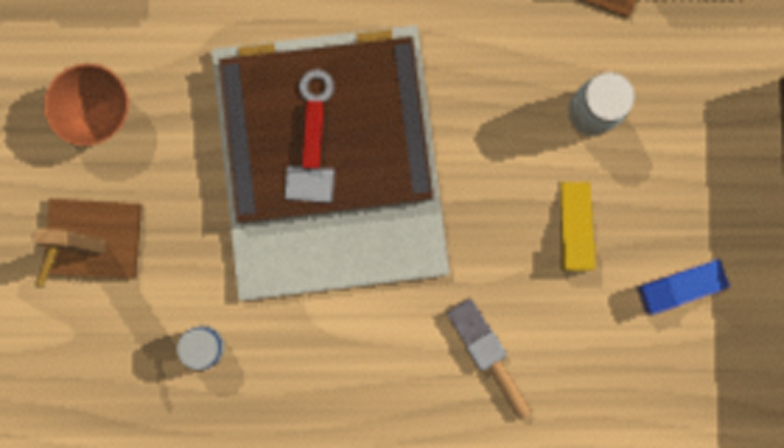

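View pics/side1.png

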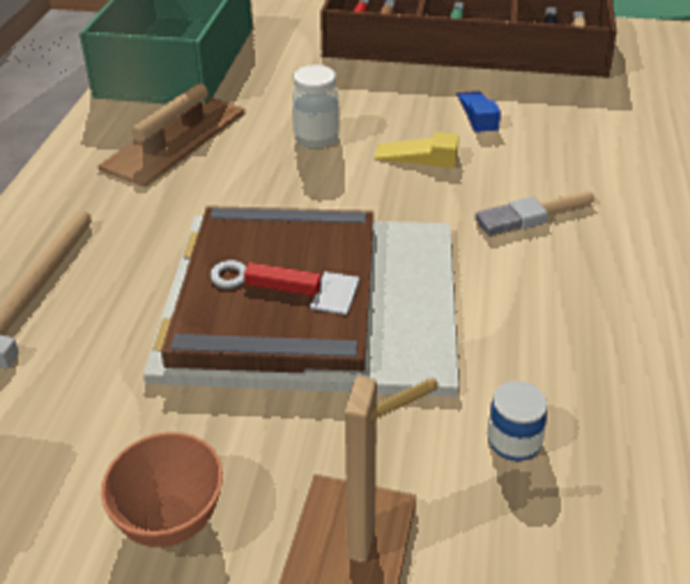

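Top crop: the scraper lies on the lid with its eye at (317,85) and blade at (310,185). The yellow wedge at (577,225) has its thin end up, towards +x. The stand is at (90,240). The side crop shows the peg tip at (435,385), and its root at the slat near (375,410). Now the metric fit.

```bash
cat >> h.py <<'E'
def onplane(name,uv,z):
    p=camera_params(name); T=np.linalg.inv(p['world_to_cam']); uv=np.asarray(uv,float).reshape(-1,2)
    d=np.stack([(uv[:,0]-p['cx'])/p['fx'],-(uv[:,1]-p['cy'])/p['fy'],-np.ones(len(uv))],1)@T[:3,:3].T
    o=T[:3,3]; return o+d*((z-o[2])/d[:,2])[:,None]
def proj(name,P):
    p=camera_params(name); c=np.asarray(P)@p['world_to_cam'][:3,:3].T+p['world_to_cam'][:3,3]
    return np.stack([p['cx']+p['fx']*c[:,0]/-c[:,2],p['cy']-p['fy']*c[:,1]/-c[:,2]],1)
def rect(P):
    (c,s,a)=cv2.minAreaRect((P[:,:2]*1000).astype(np.float32)); return np.round(c,1),np.round(s,1),round(a,1)
E
python3 - <<'E'
from h import *
for n in ('top','side'):
    im=cv2.imread(f'pics/{n}0.png'); d=np.load(n+'d.npy'); hsv=cv2.cvtColor(im,cv2.COLOR_BGR2HSV); H,S,V=cv2.split(hsv)
    P,uv=cloud(n,d); M=np.full(im.shape[:2]+(3,),np.nan); M[uv[:,1],uv[:,0]]=P
    X,Y,Z=M[...,0],M[...,1],M[...,2]
    box=lambda a,b,c,e:(X>a)&(X<b)&(Y>c)&(Y<e)
    lidb=box(.55,.82,-.13,.18)
    red=((H<8)|(H>172))&(S>190)&(V>90)&lidb
    q=M[red]; c=q.mean(0); w,v=np.linalg.eigh(np.cov(q[:,:2].T)); print(n,'red n',red.sum(),c.round(4),'yaw',np.degrees(np.arctan2(v[1,1],v[0,1])).round(1),rect(onplane(n,np.argwhere(red)[:,::-1],.056)))
    st=(S<60)&(V>110)&lidb&(Z>.035)
    k,l,s_,ct=cv2.connectedComponentsWithStats(st.astype(np.uint8))
    for i in range(1,k):
        if s_[i,4]>25:
            uvc=np.argwhere(l==i)[:,::-1]; pl=onplane(n,uvc,.045); print(' steel',s_[i,4],((pl.min(0)+pl.max(0))/2).round(4),rect(pl),cv2.minEnclosingCircle((pl[:,:2]*1000).astype(np.float32)))
    ye=(H>22)&(H<35)&(S>200)&box(.45,.65,-.36,-.26)
    q=M[ye]; print(' wedge',ye.sum(),rect(q[q[:,2]>.002]), 'block',rect(q[q[:,2]>.030]), q[q[:,2]>.030].mean(0).round(4), 'zmax',np.percentile(q[:,2],98))
    wh=(S<60)&(V>120)&box(.44,.60,-.16,.2)&(Z<.024)&(Z>.008)
    q=M[wh]; print(' board',wh.sum(),rect(onplane(n,np.argwhere(wh)[:,::-1],.015)))
    q=M[lidb&(Z>.034)&(Z<.046)&(V<140)]; print(' lid',len(q),rect(q),np.median(q[:,2]))
    stb=box(.42,.63,.24,.42)
    q=M[stb&(Z>.010)&(Z<.024)]; print(' foot',len(q),rect(q),np.median(q[:,2]))
    q=M[stb&(Z>.06)]; print(' slat+peg',len(q));
    sl=q[(q[:,2]>.2)]; print(rect(sl),sl.mean(0).round(4)); 
    br=(H>12)&(H<28)&(S>140)&stb&(Z>.14)
    q=M[br]; print(' brass?',len(q)); print(q[np.argsort(q[:,0])][::max(1,len(q)//12)].round(3).tolist())
E
```

```text
top red n 144 [0.6682 0.0382 0.0566] yaw 175.1 (array([667.7,  38.2]), array([22.8, 82.4]), 86.0)
 steel 71 [0.7364 0.0344 0.045 ] (array([736.4,  34.4]), array([40.6, 37.6]), 89.7) ((735.016845703125, 33.637325286865234), 21.89978790283203)
 steel 182 [0.6045 0.044  0.045 ] (array([604.5,  44. ]), array([58.6, 40.5]), 89.6) ((606.2457275390625, 43.899574279785156), 34.477046966552734)
 wedge 292 (array([ 549. , -311.1]), array([ 36.9, 111.7]), 87.8) block (array([ 508.5, -310.1]), array([34.7, 29.8]), 89.4) [ 0.5095 -0.3095  0.0341] zmax 0.0386411230554266
 board 1908 (array([534.9,   6.4]), array([133. , 279.6]), 5.4)
 lid 3550 (array([679.1,  23.5]), array([221.7, 260.2]), 6.4) 0.04003209984462852
 foot 672 (array([528.9, 333.3]), array([121.2, 118.1]), 86.6) 0.015048452159597936
 slat+peg 190
(array([502.7, 332.2]), array([65.1, 37.8]), 1.2) [0.5137 0.3332 0.2137]
 brass? 51
[[0.473, 0.338, 0.242], [0.476, 0.339, 0.238], [0.48, 0.333, 0.226], [0.486, 0.335, 0.23], [0.489, 0.334, 0.222], [0.493, 0.339, 0.217], [0.496, 0.33, 0.214], [0.502, 0.336, 0.216], [0.506, 0.333, 0.205], [0.
[... 235 characters left out ...]
, -91.8]), array([64.7,  9.6]), 9.1) ((627.009033203125, -89.48088073730469), 32.45131301879883)
 steel 108 [0.7351 0.0346 0.045 ] (array([736.1,  34.9]), array([40.1, 44.9]), 9.2) ((734.4429931640625, 34.270511627197266), 23.49474334716797)
 steel 266 [0.6036 0.0465 0.045 ] (array([603.4,  46.7]), array([65.4, 43.2]), 86.6) ((603.825927734375, 47.380184173583984), 37.393795013427734)
 steel 37 [0.5936 0.1371 0.045 ] (array([593.9, 137.1]), array([51.6,  6.7]), 9.4) ((593.6248779296875, 138.79043579101562), 25.846263885498047)<stdin>:16: RuntimeWarning: Mean of empty slice.
  ret = um.true_divide(
Traceback (most recent call last):
IndexError: index -1 is out of bounds for axis 0 with size 0
```

```bash
cat >> h.py <<'E'
from scipy.spatial.transform import Rotation as Ro
def toolR(yaw,pitch=0):  # y_tool = local y of a thing with this yaw(deg); z down, pitched forward by pitch deg
    return (Ro.from_euler('z',yaw,degrees=True)*Ro.from_euler('y',-pitch,degrees=True)).as_matrix()@np.diag([-1,1,-1.])
def go(p,R=None):
    s=ctrl.state(); C=np.array(s['eef_rot']); R=C if R is None else R
    D=np.array(p)-s['ee_pos']
    print('turn',(Ro.from_matrix(C.T@R).as_rotvec()).round(3),'shift/50 now-axes',(C.T@D/.05).round(3),'after-turn axes',(R.T@D/.05).round(3))
E
python3 - <<'E'
from h import *
for n in ('top','side'):
    im=cv2.imread(f'pics/{n}0.png'); d=np.load(n+'d.npy'); H,S,V=cv2.split(cv2.cvtColor(im,cv2.COLOR_BGR2HSV))
    P,uv=cloud(n,d); M=np.full(im.shape[:2]+(3,),np.nan); M[uv[:,1],uv[:,0]]=P
    X,Y,Z=M[...,0],M[...,1],M[...,2]
    stb=(X>.42)&(X<.63)&(Y>.24)&(Y<.42)
    q=M[stb&(Z>.06)&(X>.51)]; print(n,'slat',len(q),np.percentile(q,[1,50,99],axis=0).round(3).tolist(), 'upper',rect(q[q[:,2]>.19]))
    pg=M[stb&(Z>.19)&(X<.507)]; c=pg.mean(0); u=np.linalg.svd(pg-c)[2][0]; print(' peg',len(pg),c.round(4),u.round(3),pg.min(0).round(3),pg.max(0).round(3))
    q=M[stb&(Z>.011)&(Z<.02)]; print(' foot',rect(q),cv2.boxPoints(cv2.minAreaRect((q[:,:2]*1000).astype(np.float32))).round(0).tolist())
    wh=(S<60)&(V>120)&(X>.44)&(X<.62)&(Y>-.16)&(Y<.2)&(Z<.024)&(Z>.008)
    q=M[wh]; 
    # front & rear edges of ledge as y-binned extremes
    for f,nm in ((np.min,'front'),(np.max,'lidedge')):
        ys=np.arange(-.09,.12,.01); e=[f(q[abs(q[:,1]-y)<.005,0]) for y in ys]; k=np.polyfit(ys,e,1); print(' ',nm,np.degrees(np.arctan(k[0])).round(2),np.polyval(k,.015).round(4))
    if n=='side':
        ye=(H>20)&(H<36)&(S>150)&(X>.45)&(X<.65)&(Y>-.36)&(Y<-.26); q=M[ye]
        print('wedge',ye.sum(),rect(q[q[:,2]>.003]),rect(q[q[:,2]>.028]))
go([.670,.0385,.35],toolR(-4))
E
```

```text
top slat 147 [[0.513, 0.313, 0.065], [0.525, 0.322, 0.203], [0.535, 0.352, 0.214]] upper (array([524. , 332.3]), array([22.4, 38.4]), 1.2)
 peg 40 [0.489  0.3351 0.2238] [-0.716  0.059  0.696] [0.47  0.33  0.202] [0.506 0.34  0.242]
 foot (array([537.8, 332.7]), array([121.7,  99.5]), 86.0) [[484.0, 275.0], [583.0, 269.0], [592.0, 390.0], [492.0, 397.0]]
  front -6.4 0.4701
  lidedge -6.18 0.5635
side slat 856 [[0.513, 0.317, 0.062], [0.525, 0.352, 0.161], [0.536, 0.355, 0.212]] upper (array([523. , 334.9]), array([41.8, 25.4]), 88.8)
 peg 139 [0.4878 0.3389 0.2239] [ 0.702 -0.028 -0.712] [0.469 0.333 0.2  ] [0.506 0.343 0.241]
 foot (array([537.8, 330.1]), array([115.7, 100.5]), 85.9) [[484.0, 276.0], [584.0, 269.0], [592.0, 384.0], [492.0, 391.0]]
  front -6.66 0.4694
  lidedge -5.89 0.5635
wedge 147 (array([ 544.2, -291.5]), array([110.3,  14.1]), 2.2) (array([ 504.6, -290.7]), array([34.1, 12.7]), 12.8)
turn [ 0.    -0.    -0.224] shift/50 now-axes [-12.603  -7.882  -2.327] after-turn axes [-10.538 -10.485  -2.326]
```

```bash
python3 -m inch '[[[0,0,-0.11],[0,0,-0.6],87],[[0,0,-0.11],[0,0,-1],87],[[0,0,0],[0,0,-0.7],87]]'
```

```text
t: 1.4
ee_pos: [0.1811, 0.5986, 0.3513]
eef_rot: [[-0.998, 0.071, 0.0], [0.071, 0.997, 0.002], [-0.0, 0.002, -1.0]]
ft_force: [-0.2, 0.7, 0.1]
width: 0.0874
gripper_force: 0.0
```

```bash
python3 -m inch '[[[0,0,0],[-0.7,-0.7,0],87],[[0,0,0],[-0.7,-0.7,0],87],[[0,0,0],[-0.7,-0.7,0],87],[[0,0,0],[-0.7,-0.7,0],87],[[0,0,0],[-0.7,-0.7,0],87],[[0,0,0],[-0.7,-0.7,0],87],[[0,0,0],[-0.7,-0.7,0],87],[[0,0,0],[-0.7,-0.7,0],87]]' >/dev/null; python3 -m inch '[[[0,0,0],[-0.7,-0.7,0],87],[[0,0,0],[-0.7,-0.7,0],87],[[0,0,0],[-0.7,-0.7,0.5],87],[[0,0,0],[-0.7,-0.7,0.5],87],[[0,0,0],[-0.7,-0.7,0.5],87],[[0,0,0],[-0.7,-0.7,0.5],87],[[0,0,0],[-0.7,-0.7,0.5],87],[[0,0,0],[0,0,0],87]]'
python3 - <<'E'
from h import *
s=ctrl.state(); p=camera_params('wrist'); im,d=capture('wrist'); cv2.imwrite('pics/w0.png',im)
for k in ('scraper','scraper_eye'):
  for r in cut_out('wrist',k)[:2]: print(k,r['score'],r['pixel'],r['region'].sum())
print(p); go([.670,.0385,.0535],toolR(-4))
E
```

```text
t: 3.0
ee_pos: [0.6509, 0.0502, 0.232]
eef_rot: [[-0.997, 0.078, -0.004], [0.078, 0.997, -0.001], [0.004, -0.002, -1.0]]
ft_force: [-0.8, 0.0, -0.5]
width: 0.0873
gripper_force: 0.0
scraper 0.68 [239.7, 156.0] 3902
scraper_eye 0.95 [240.8, 155.4] 4024
{'fx': 297.3186396354542, 'fy': 297.3186396354542, 'cx': 249.5734573161211, 'cy': 194.238522987886, 'world_to_cam': array([[ 0.07818298,  0.99693822, -0.00126758, -0.10112395],
       [-0.9530667 ,  0.07436928, -0.29348436,  0.65257875],
       [-0.29249151,  0.02415357,  0.95596303, -0.20152774],
       [ 0.        ,  0.        ,  0.        ,  1.        ]])}
turn [ 0.    -0.001 -0.005] shift/50 now-axes [-0.431 -0.29   3.648] after-turn axes [-0.427 -0.291  3.648]
```

View pics/w0.png

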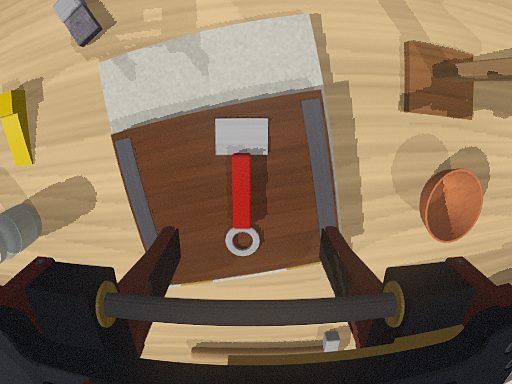

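The wrist picture shows the scraper lined up with the tool: blade (241,136), handle (242,155)–(241,227), eye (242,240). The lid's front edge runs (111,133)–(322,90).

```bash
cat >> h.py <<'E'
def fish(p,uv,z):
    uv=np.asarray(uv,float).reshape(-1,2); a=(uv-[p['cx'],p['cy']])/p['fx']; r=np.linalg.norm(a,axis=1); k=np.sin(r)/np.maximum(r,1e-9)
    T=np.linalg.inv(p['world_to_cam']); d=np.stack([a[:,0]*k,-a[:,1]*k,-np.cos(r)],1)@T[:3,:3].T; o=T[:3,3]
    return o+d*((z-o[2])/d[:,2])[:,None]
E
python3 - <<'E'
from h import *
p=camera_params('wrist'); im=cv2.imread('pics/w0.png'); H,S,V=cv2.split(cv2.cvtColor(im,cv2.COLOR_BGR2HSV))
red=((H<6)|(H>174))&(S>200)&(V>110); red[:100]=0; red[240:]=0; red[:,:210]=0; red[:,280:]=0
q=fish(p,np.argwhere(red)[:,::-1],.058); print('red',red.sum(),rect(q),q.min(0).round(4),q.max(0).round(4))
st=(S<50)&(V>100); k,l,s,c=cv2.connectedComponentsWithStats(st.astype(np.uint8))
for i in range(1,k):
    if s[i,4]>150 and 200<c[i][0]<280 and 110<c[i][1]<260: q=fish(p,np.argwhere(l==i)[:,::-1],.0455); print('steel',rect(q),cv2.minEnclosingCircle((q[:,:2]*1000).astype(np.float32)))
print('board front',fish(p,[[99,63],[310,13]],.015).round(4).tolist(),'lid front top edge',fish(p,[[111,133],[322,90]],.040).round(4).tolist())
E
```

```text
red 1231 (array([668.8,  43.6]), array([21.2, 86.5]), 85.7) [0.6249 0.0306 0.058 ] [0.7125 0.0573 0.058 ]
steel (array([604.5,  48.6]), array([60.6, 42.2]), 85.4) ((604.86962890625, 48.9129524230957), 36.324764251708984)
steel (array([738. ,  38.8]), array([43.6, 38.8]), 85.8) ((736.2700805664062, 38.939151763916016), 22.215286254882812)
board front [[0.4864, -0.1344, 0.015], [0.4532, 0.1458, 0.015]] lid front top edge [[0.5836, -0.1142, 0.04], [0.5559, 0.1471, 0.04]]
```

```bash
python3 -m inch '[[[0,0,0],[-0.39,-0.11,0.6],70],[[0,0,0],[0,0,0.9],60],[[0,0,0],[0,0,0.8],60],[[0,0,0],[0,0,0.7],60],[[0,0,0],[0,0,0.4],60],[[0,0,0],[0,0,0.17],60],[[0,0,0],[0,0,0],60]]' 30
python3 -m inch '[[[0,0,0],[0,0,0],10],[[0,0,0],[0,0,0],10],[[0,0,0],[0,0,0],10],[[0,0,0],[0,0,0],10],[[0,0,0],[0,0,0],10],[[0,0,0],[0,0,0],10],[[0,0,0],[0,0,0],10]]' 30
```

```text
t: 3.85
ee_pos: [0.6685, 0.0486, 0.0576]
eef_rot: [[-0.997, 0.072, -0.001], [0.072, 0.997, 0.0], [0.001, 0.0, -1.0]]
ft_force: [-0.5, -0.8, -0.1]
width: 0.0601
gripper_force: 0.0
t: 4.55
ee_pos: [0.6693, 0.0472, 0.058]
eef_rot: [[-0.997, 0.074, 0.001], [0.074, 0.997, -0.0], [-0.001, -0.0, -1.0]]
ft_force: [-0.9, -3.0, 4.7]
width: 0.0215
gripper_force: 30.0
```

```bash
python3 -m inch '[[[0,0,0],[0,0,0],40],[[0,0,0],[0,0,0],40],[[0,0,0],[0,-0.04,0.08],40],[[0,0,0],[0,0,0],40]]'; python3 -m inch '[[[0,0,0],[0,0,0],10],[[0,0,0],[0,0,0],10],[[0,0,0],[0,0,0],10],[[0,0,0],[0,0,0],10],[[0,0,0],[0,0,0],10],[[0,0,0],[0,0,0],10]]' 35
```

```text
t: 4.95
ee_pos: [0.6682, 0.0453, 0.0526]
eef_rot: [[-0.997, 0.074, -0.001], [0.074, 0.997, -0.0], [0.001, -0.0, -1.0]]
ft_force: [-0.4, 0.0, -0.2]
width: 0.0398
gripper_force: 0.0
t: 5.55
ee_pos: [0.6688, 0.0455, 0.0534]
eef_rot: [[-0.997, 0.074, -0.0], [0.074, 0.997, -0.0], [0.0, -0.0, -1.0]]
ft_force: [1.1, -0.3, -0.7]
width: 0.0219
gripper_force: 35.0
```

```bash
python3 -m inch '[[[0,0,0],[0,0,-0.5],10],[[0,0,0],[0,0,-1],10],[[0,0,0],[0,0,-1],10],[[0,0,0],[0,0,-1],10],[[0,-0.13,0],[0,0,-0.5],10],[[0,-0.13,0],[0,0,0],10],[[0,-0.13,0],[0,0,0],10],[[0,-0.13,0],[0,0,0],10]]'; python3 -m inch '[[[0,-0.13,0],[0,0,0],10],[[0,-0.13,0],[0,0,0],10],[[0,0,0],[0,0,0],10]]'
cat >> h.py <<'E'
ROOT=np.array([.516,.3345,.190]); SY=-4
def tcp_for(s,pitch=45,root=ROOT,e=(-.067,0,.0105)):  # eye at distance s up the peg axis
    a=Ro.from_euler('z',SY,degrees=True).apply([-1,0,1])/2**.5; R=toolR(SY,pitch); return root+a*s-R@np.array(e),R
E
python3 - <<'E'
from h import *
for s in (.1,.03): p,R=tcp_for(s); print(p.round(4)); go(p,R)
E
```

```text
t: 6.35
ee_pos: [0.6686, 0.0456, 0.2549]
eef_rot: [[-0.862, 0.073, 0.501], [0.064, 0.997, -0.036], [-0.503, 0.001, -0.865]]
ft_force: [0.0, -0.3, -2.7]
width: 0.0219
gripper_force: 35.0
t: 6.65
ee_pos: [0.6685, 0.0377, 0.253]
eef_rot: [[-0.769, 0.091, 0.633], [0.058, 0.996, -0.073], [-0.637, -0.019, -0.771]]
ft_force: [0.5, -0.5, -2.1]
width: 0.0218
gripper_force: 35.0
[0.3908 0.3433 0.2208]
turn [-0.029 -0.095 -0.003] shift/50 now-axes [ 5.037  5.59  -3.462] after-turn axes [ 4.676  5.708 -3.763]
[0.4402 0.3398 0.1713]
turn [-0.029 -0.095 -0.003] shift/50 now-axes [ 4.904  5.63  -2.069] after-turn axes [ 4.676  5.708 -2.363]
```

```bash
python3 -m inch '[[[-0.029,-0.095,0],[0,0,0],10],[[0,0,0],[0.66,0,-0.66],10],[[0,0,0],[0.7,0,-0.7],10],[[0,0,0],[0.7,0,-0.7],10],[[0,0,0],[0.7,0,-0.7],10],[[0,0,0],[0.7,0,-0.7],10],[[0,0,0],[0.7,0,-0.7],10],[[0,0,0],[0.1,0,-0.1],10]]';python3 -m inch '[[[0,0,0],[0,0.5,0],10],[[0,0,0],[0,0.9,0],10],[[0,0,0],[0,0.9,0],10],[[0,0,0],[0,0.9,0],10],[[0,0,0],[0,0.9,0],10],[[0,0,0],[0,0.9,0],10],[[0,0,0],[0,0,0],10]]'
python3 - <<'E'
from h import *
p,R=tcp_for(.1); go(p,R)
im,d=capture('side'); cv2.imwrite('pics/s2.png',cv2.resize(im[150:384,150:450],None,fx=2.5,fy=2.5)); np.save('s2d.npy',d); cv2.imwrite('pics/s2f.png',im)
im,d=capture('top'); cv2.imwrite('pics/t2.png',cv2.resize(im[150:280,90:290],None,fx=4,fy=4)); np.save('t2d.npy',d); cv2.imwrite('pics/t2f.png',im)
E
```

```text
t: 7.45
ee_pos: [0.369, 0.062, 0.2702]
eef_rot: [[-0.741, 0.096, 0.665], [0.058, 0.995, -0.08], [-0.669, -0.021, -0.743]]
ft_force: [-0.8, 0.1, -0.5]
width: 0.0218
gripper_force: 35.0
t: 8.15
ee_pos: [0.3984, 0.318, 0.2661]
eef_rot: [[-0.741, 0.093, 0.665], [0.057, 0.995, -0.076], [-0.669, -0.018, -0.743]]
ft_force: [-0.1, -0.8, -1.1]
width: 0.0217
gripper_force: 35.0
turn [-0.029 -0.053 -0.004] shift/50 now-axes [0.747 0.505 0.534] after-turn axes [0.773 0.493 0.509]
```

View pics/s2.png

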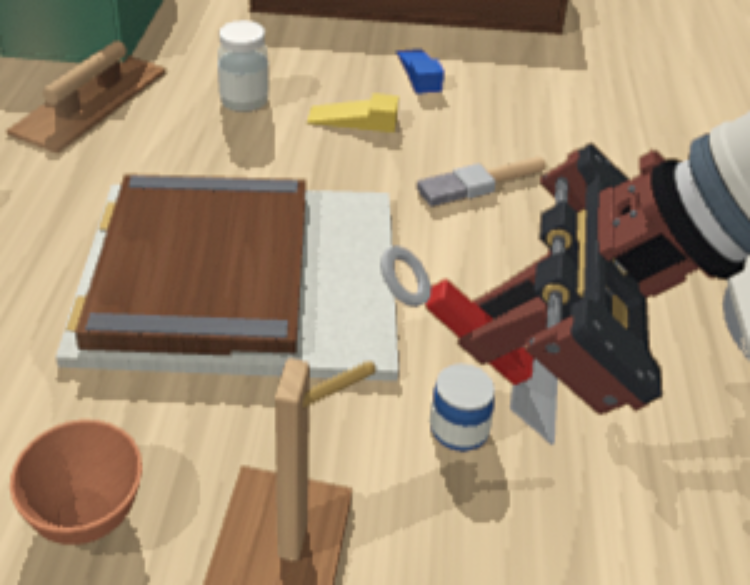

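View pics/t2.png

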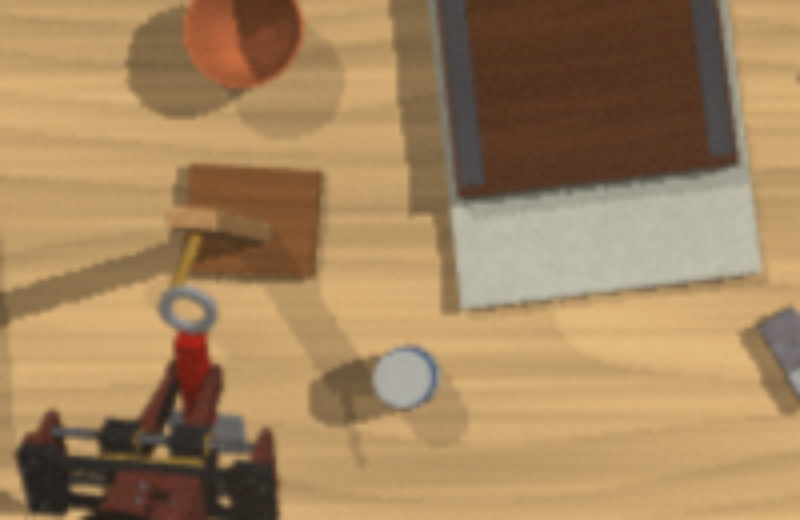

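Side: eye ring at crop (405,276), peg tip (372,368), peg root (310,396). Top: ring (188,310), tip (176,285), root (197,236). Triangulating these now.

```bash
cat >> h.py <<'E'
def tri(a,b):
    A=[]
    for n,(u,v) in (('side',a),('top',b)):
        p=camera_params(n); W=p['world_to_cam'][:3]; x=(u-p['cx'])/p['fx']; y=-(v-p['cy'])/p['fy']
        A+= [W[0]+x*W[2], W[1]+y*W[2]]
    A=np.array(A); X=np.linalg.lstsq(A[:,:3],-A[:,3],rcond=None)[0]
    return X
def ring(n,im,d,c,r=14):
    H,S,V=cv2.split(cv2.cvtColor(im,cv2.COLOR_BGR2HSV)); m=(S<50)&(V>90); k=np.zeros(m.shape,np.uint8); cv2.circle(k,c,r,1,-1); m&=k>0
    q=np.argwhere(m)[:,::-1]; (e,ax,an)=cv2.fitEllipse(cv2.convexHull(q.astype(np.int32))); return np.array(e),m.sum(),ax,cloud(n,d,m)[0].mean(0).round(4)
E
python3 - <<'E'
from h import *
a=ring('side',cv2.imread('pics/s2f.png'),np.load('s2d.npy'),(312,260)); b=ring('top',cv2.imread('pics/t2f.png'),np.load('t2d.npy'),(137,227),10)
print(a,b)
E_=tri(a[0],b[0]); print('eye',E_.round(4))
s=ctrl.state(); print('eye in tool',(np.array(s['eef_rot']).T@(E_-s['ee_pos'])).round(4))
t=tri((298.8,297.2),(134,221.2)); r=tri((274,308.4),(139.2,209)); print('tip',t.round(4),'root',r.round(4),'expected tip end',(ROOT+Ro.from_euler('z',SY,degrees=True).apply([-.0485,0,.0485])).round(4))
E
```

```text
(array([309.62063599, 261.16360474]), np.int64(364), (22.014263153076172, 27.145139694213867), array([0.461 , 0.2376, 0.2282])) (array([136.58377075, 226.8883667 ]), np.int64(73), (10.112425804138184, 13.854203224182129), array([0.454 , 0.3105, 0.3011]))
eye [0.4555 0.3112 0.2967]
eye in tool [-0.0643  0.0036  0.0154]
tip [0.4713 0.3367 0.2341] root [0.5133 0.3326 0.1922] expected tip end [0.4676 0.3379 0.2385]
```

```bash
sed -i 's/ROOT=.*; SY/ROOT=np.array([.5155,.3338,.1905]); SY/; s/e=(-.067,0,.0105)/e=(-.066,-.002,.0115)/' h.py; python3 -m inch '[[[-0.029,-0.053,0],[0,0,0],10],[[0,0,0],[0,0,0],10]]' ;python3 - <<'E'
from h import *
for s in (.1,.075,.03): p,R=tcp_for(s); go(p,R)
E
```

```text
t: 8.45
ee_pos: [0.3964, 0.309, 0.2646]
eef_rot: [[-0.704, 0.078, 0.706], [0.053, 0.997, -0.057], [-0.708, -0.003, -0.706]]
ft_force: [-1.2, -0.1, -2.4]
width: 0.0219
gripper_force: 35.0
turn [-0.008  0.001 -0.004] shift/50 now-axes [0.716 0.702 0.467] after-turn axes [0.713 0.701 0.473]
turn [-0.008  0.001 -0.004] shift/50 now-axes [0.717 0.706 0.967] after-turn axes [0.713 0.701 0.973]
turn [-0.008  0.001 -0.004] shift/50 now-axes [0.718 0.713 1.867] after-turn axes [0.713 0.701 1.873]
```

```bash
python3 -m inch '[[[-0.008,0,0],[0.35,0.35,0],10],[[0,0,0],[0.36,0.35,0],10],[[0,0,0],[0,0,0.45],10],[[0,0,0],[0,0,0],10]]' ;python3 - <<'E'
from h import *
p,R=tcp_for(.1); go(p,R)
im,d=capture('side'); cv2.imwrite('pics/s3f.png',im); a=im[240:340,240:390]
im,d=capture('top'); b=im[190:250,90:180]
cv2.imwrite('pics/st3.png',np.hstack([cv2.resize(a,(600,400),interpolation=cv2.INTER_CUBIC)[:, :400],cv2.resize(b,(600,400),interpolation=cv2.INTER_CUBIC)[:,100:500]]))
E
```

```text
t: 8.85
ee_pos: [0.3912, 0.3459, 0.2236]
eef_rot: [[-0.705, 0.073, 0.706], [0.054, 0.997, -0.05], [-0.707, 0.003, -0.707]]
ft_force: [-0.6, -0.2, -1.1]
width: 0.0219
gripper_force: 35.0
turn [-0.001  0.001 -0.004] shift/50 now-axes [ 0.022 -0.028  0.003] after-turn axes [ 0.022 -0.028  0.003]
```

View pics/st3.png

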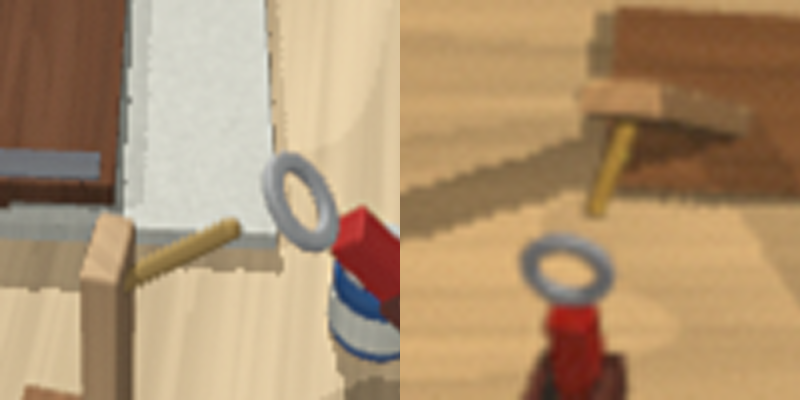

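Side: the extended peg axis passes through the ring centre (300,202). Top: the ring (568,270) is about 10 px left of the peg line, roughly 4 mm in +y. I'll correct that and slide on.

```bash
python3 -m inch '[[[0,0,0],[0.01,-0.07,0.3],10],[[0,0,0],[0,0,0.3],10],[[0,0,0],[0,0,0.3],10],[[0,0,0],[0,0,0],10]]' ; python3 -m inch '[[[0,0,0],[0,0,0.3],10],[[0,0,0],[0,0,0.15],10],[[0,0,0],[0,0,0],10]]'
python3 - <<'E'
from h import *
p,R=tcp_for(.03); go(p,R)
im,d=capture('side'); a=im[240:340,240:390]
im,d=capture('top'); b=im[190:250,90:180]
cv2.imwrite('pics/st4.png',np.hstack([cv2.resize(a,(600,400),interpolation=cv2.INTER_CUBIC)[:, :400],cv2.resize(b,(600,400),interpolation=cv2.INTER_CUBIC)[:,100:500]]))
E
```

```text
t: 9.35
ee_pos: [0.422, 0.3442, 0.1981]
eef_rot: [[-0.708, 0.078, 0.702], [0.056, 0.997, -0.053], [-0.704, 0.002, -0.71]]
ft_force: [0.8, 0.2, -1.6]
width: 0.0215
gripper_force: 35.0
t: 9.65
ee_pos: [0.4358, 0.347, 0.1883]
eef_rot: [[-0.716, 0.083, 0.693], [0.056, 0.997, -0.061], [-0.696, -0.005, -0.718]]
ft_force: [-1.0, -0.2, -1.9]
width: 0.0218
gripper_force: 35.0
turn [-0.012 -0.016 -0.006] shift/50 now-axes [ 0.146 -0.11   0.28 ] after-turn axes [ 0.151 -0.113  0.276]
```

View pics/st4.png

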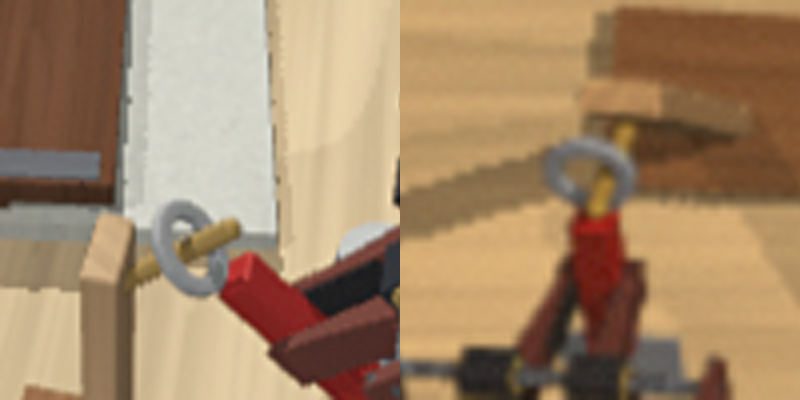

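The ring is over the peg (side (190,248), top (590,170)). I'll tilt nearer to upright and lower it towards the root.

```bash
python3 -m inch '[[[-0.01,-0.01,0],[0.1,-0.08,0.1],10],[[0,0,0],[0,0,0.12],10]]'
python3 - <<'E'
from h import *
for s,q in ((.03,55),(.026,65)): p,R=tcp_for(s,q); go(p,R)
E
```

```text
t: 9.95
ee_pos: [0.4368, 0.3476, 0.1857]
eef_rot: [[-0.719, 0.082, 0.69], [0.055, 0.997, -0.06], [-0.693, -0.005, -0.721]]
ft_force: [-0.2, -0.6, -0.1]
width: 0.0223
gripper_force: 35.0
turn [-0.013 -0.195 -0.004] shift/50 now-axes [ 0.137 -0.121  0.463] after-turn axes [ 0.224 -0.126  0.426]
turn [-0.013 -0.369 -0.003] shift/50 now-axes [ 0.11  -0.117  0.775] after-turn axes [ 0.382 -0.126  0.682]
```

```bash
python3 -m inch '[[[0,0,0],[0,0,0],10],[[0,0,0],[0,0,0],10]]'
python3 - <<'E'
from h import *
for s,q in ((.03,55),(.026,65)): p,R=tcp_for(s,q); go(p,R)
E
```

```text
t: 10.15
ee_pos: [0.4372, 0.3475, 0.1855]
eef_rot: [[-0.719, 0.083, 0.69], [0.056, 0.997, -0.061], [-0.693, -0.005, -0.721]]
ft_force: [0.5, 0.6, -1.0]
width: 0.0216
gripper_force: 35.0
turn [-0.013 -0.195 -0.004] shift/50 now-axes [ 0.141 -0.12   0.454] after-turn axes [ 0.226 -0.125  0.416]
turn [-0.014 -0.369 -0.003] shift/50 now-axes [ 0.114 -0.116  0.766] after-turn axes [ 0.383 -0.125  0.672]
```

```bash
python3 -c "
from h import *
s=ctrl.state();print(np.round(s['joint_positions'],3))"
```

```text
[ 0.98   0.374  2.129 -1.311  0.679  0.582]
```

Run:
```python
from h import *
for s,q in ((.035,36),(.03,33),(.028,30)): p,R=tcp_for(s,q); go(p,R)
```

```text
turn [-0.012  0.137 -0.006] shift/50 now-axes [ 0.08  -0.126 -0.084] after-turn axes [ 0.091 -0.125 -0.074]
turn [-0.012  0.189 -0.007] shift/50 now-axes [ 0.054 -0.126 -0.05 ] after-turn axes [ 0.064 -0.125 -0.04 ]
turn [-0.012  0.242 -0.007] shift/50 now-axes [ 0.027 -0.126 -0.075] after-turn axes [ 0.045 -0.125 -0.068]
```

```bash
python3 -m inch '[[[0,0.1,0],[0.03,-0.06,-0.02],10],[[0,0.09,0],[0.03,-0.06,-0.02],10],[[0,0,0],[0,0,0],10],[[0,0,0],[0,0,0],10]]'
python3 - <<'E'
from h import *
p,R=tcp_for(.03,33); go(p,R); print(np.round(ctrl.state()['joint_positions'],2))
im,d=capture('side'); a=im[240:340,240:390]
im,d=capture('top'); b=im[190:250,90:180]
cv2.imwrite('pics/st5.png',np.hstack([cv2.resize(a,(600,400),interpolation=cv2.INTER_CUBIC)[:, :400],cv2.resize(b,(600,400),interpolation=cv2.INTER_CUBIC)[:,100:500]]))
E
```

```text
t: 10.55
ee_pos: [0.4338, 0.3415, 0.1856]
eef_rot: [[-0.835, 0.084, 0.544], [0.068, 0.996, -0.05], [-0.547, -0.005, -0.837]]
ft_force: [-1.2, 0.3, -1.2]
width: 0.0217
gripper_force: 35.0
turn [-0.012  0.002 -0.01 ] shift/50 now-axes [ 0.016 -0.001 -0.006] after-turn axes [ 0.016 -0.001 -0.006]
[ 0.89  0.32  2.08 -0.93  0.6   0.16]
```

View pics/st5.png

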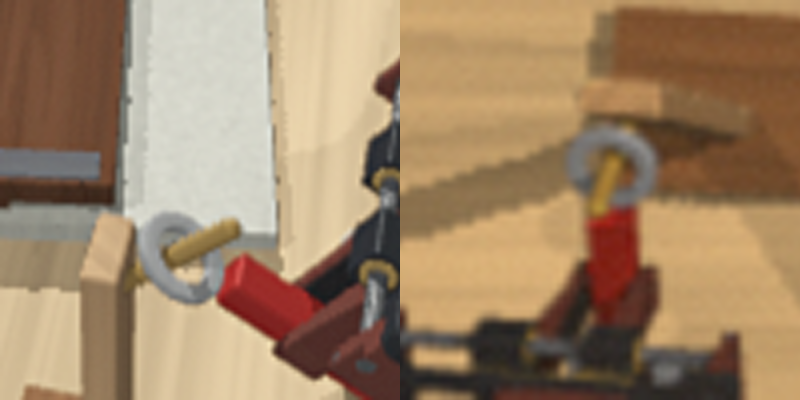

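```bash
python3 -m inch '[[[0,0,0],[0.03,0,0.14],10],[[0,0,0],[0,0,0],10],[[0,0,0],[0,0,0],10]]'; python3 -m inch '[[[0,0,0],[0,0,0],60],[[0,0,0],[0,0,0],87],[[0,0,0],[0,0,0],87],[[0,0,0],[0,0,0],87],[[0,0,0],[0,0,-0.3],87],[[0,0,0],[0,0,-0.6],87],[[0,0,0],[0,0,-0.9],87],[[0,0,0],[0,0,-0.9],87]]'
python3 - <<'E'
from h import *
im,d=capture('side'); a=im[200:384,200:384]
cv2.imwrite('pics/s6.png',cv2.resize(a,None,fx=2.6,fy=2.6,interpolation=cv2.INTER_CUBIC))
E
```

```text
t: 10.95
ee_pos: [0.4354, 0.3415, 0.1777]
eef_rot: [[-0.837, 0.082, 0.541], [0.065, 0.997, -0.05], [-0.544, -0.007, -0.839]]
ft_force: [-0.6, -0.1, -1.4]
width: 0.022
gripper_force: 35.0
t: 11.75
ee_pos: [0.3616, 0.3478, 0.2925]
eef_rot: [[-0.837, 0.083, 0.541], [0.066, 0.997, -0.05], [-0.543, -0.006, -0.84]]
ft_force: [0.3, 1.3, -0.2]
width: 0.0823
gripper_force: 0.0
```

View pics/s6.png

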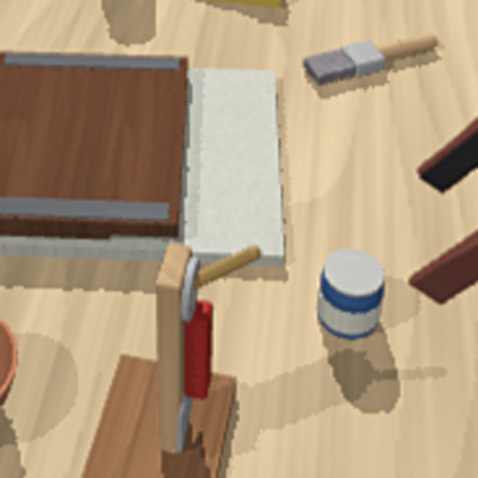

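The scraper hangs at the peg root (side (190,290)–(185,400), blade down). Next, the wedge.

```bash
python3 -m inch '[[[0,0.14,0],[0,-0.9,0],87],[[0,0.14,0],[0,-0.9,0],87],[[0,0.14,0],[0,-0.9,0],87],[[0,0.14,0],[0,-0.9,0],87],[[0,0,0],[0,-1,0],87],[[0,0,0],[0,-1,0],87],[[0,0,0],[0,-1,0],87],[[0,0,0],[0,-1,0],87]]'; python3 -c "
from h import *
go([.50,-.31,.25],toolR(0))"
```

```text
t: 12.6
ee_pos: [0.3332, -0.0041, 0.2969]
eef_rot: [[-0.99, 0.089, 0.111], [0.086, 0.996, -0.032], [-0.114, -0.022, -0.993]]
ft_force: [1.7, -0.1, 0.4]
width: 0.0871
gripper_force: 0.0
turn [-0.027  0.113 -0.088] shift/50 now-axes [-3.721 -5.773  1.5  ] after-turn axes [-3.336 -6.117  0.938]
```

```bash
python3 -m inch '[[[-0.027,0.113,-0.088],[0,0,0],87],[[0,0,0],[-0.47,-0.87,0.13],87],[[0,0,0],[-0.47,-0.87,0.13],87],[[0,0,0],[-0.47,-0.87,0.13],87],[[0,0,0],[-0.47,-0.87,0.13],87],[[0,0,0],[-0.47,-0.87,0.13],87],[[0,0,0],[-0.47,-0.87,0.13],87],[[0,0,0],[-0.47,-0.87,0.13],87]]'; python3 -m inch '[[[0,0,0],[0,0,0],87],[[0,0,0],[0,0,0],87]]'
python3 - <<'E'
from h import *
p=camera_params('wrist'); im,d=capture('wrist'); cv2.imwrite('pics/w1.png',im); np.save('w1.npy',p['world_to_cam'])
H,S,V=cv2.split(cv2.cvtColor(im,cv2.COLOR_BGR2HSV)); m=((H>20)&(H<36)&(S>180)&(V>90)).astype(np.uint8); 
k,l,s,c=cv2.connectedComponentsWithStats(m); i=1+np.argmax(s[1:,4]); m=l==i; print(s[i],c[i],p['cx'],p['cy'])
q=np.argwhere(m)[:,::-1]
for z in (.034,.01,0): print(z,rect(fish(p,q,z)))
print('n',[(r['score'],r['pixel']) for r in cut_out('wrist','wedge')])
go([.51,-.31,.25],toolR(0))
E
```

```text
t: 13.4
ee_pos: [0.4985, -0.3092, 0.2503]
eef_rot: [[-1.0, 0.001, -0.002], [0.001, 1.0, -0.0], [0.002, -0.0, -1.0]]
ft_force: [0.0, -0.3, 0.2]
width: 0.0871
gripper_force: 0.0
t: 13.6
ee_pos: [0.4977, -0.3076, 0.2498]
eef_rot: [[-1.0, 0.002, -0.003], [0.002, 1.0, 0.001], [0.003, 0.001, -1.0]]
ft_force: [0.1, 0.4, -0.5]
width: 0.0869
gripper_force: 0.0
[ 231  163   32   77 2244] [246.1902852  199.71167558] 249.5734573161211 194.238522987886
0.034 (array([ 542., -311.]), array([ 39.9, 105.3]), 89.8)
0.01 (array([ 550.1, -311.3]), array([ 42.5, 112.1]), 89.8)
0 (array([ 553.5, -311.4]), array([ 43.6, 115. ]), 89.8)
n [(0.97, [249.8, 194.1]), (0.77, [143.9, 143.7])]
turn [ 0.001 -0.003 -0.   ] shift/50 now-axes [-0.252 -0.077  0.012] after-turn axes [-0.252 -0.077  0.013]
```

View pics/w1.png

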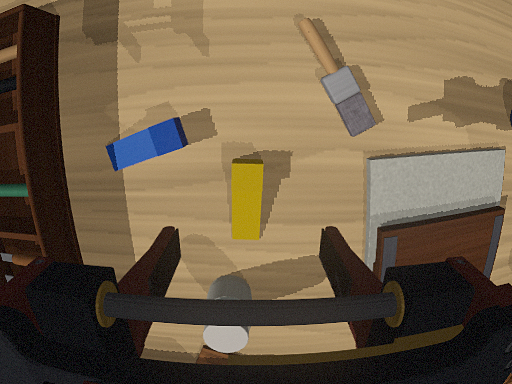

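Wedge: block end at rows 158–163, thin end at row 240, columns 232–263.

Run:
```python
from h import *
p=camera_params('wrist')
im=cv2.imread('pics/w1.png'); H,S,V=cv2.split(cv2.cvtColor(im,cv2.COLOR_BGR2HSV)); m=(H>20)&(H<36)&(S>180)&(V>60); m[:, :225]=0; m[:,270:]=0; m[:150]=0; m[245:]=0
for r in (166,172,180,200,220,232,238):
    c=np.nonzero(m[r])[0]; z={166:.034,172:.034,238:.003,232:.006,180:.034,200:.02,220:.011}[r]
    print(r,c.min(),c.max(),fish(p,[[(c.min()+c.max())/2,r]],z).round(4)[0])
rr=np.nonzero(m[:,247])[0]; print(rr.min(),rr.max(),fish(p,[[247,rr.max()+.5]],.003).round(4),fish(p,[[247,rr.min()]],.034).round(4), V[155:170,247])
print('board front corners',fish(p,[[365,159],[503,149.5]],.015).round(4).tolist())
print('lid front top',fish(p,[[378,239],[502,208]],.040).round(4).tolist())
```

```text
166 232 262 [ 0.4933 -0.3088  0.034 ]
172 232 262 [ 0.5011 -0.3088  0.034 ]
180 232 262 [ 0.5116 -0.3089  0.034 ]
200 232 260 [ 0.5432 -0.3104  0.02  ]
220 232 259 [ 0.576  -0.3114  0.011 ]
232 232 258 [ 0.597  -0.3123  0.006 ]
238 233 258 [ 0.6082 -0.3117  0.003 ]
159 238 [[ 0.6091 -0.3094  0.003 ]] [[ 0.4843 -0.3088  0.034 ]] [ 95 103 106 113  83  87  91  77 104 188 180 177 176 176 175]
board front corners [[0.4854, -0.1449, 0.015], [0.4554, 0.1363, 0.015]]
lid front top [[0.5968, -0.1199, 0.04], [0.5544, 0.1348, 0.04]]
```

```bash
python3 -m inch '[[[0,0,0.026],[-0.21,-0.03,0.6],87],[[0,0,0],[0,0,0.9],87],[[0,0,0],[0,0,0.9],87],[[0,0,0],[0,0,0.9],80],[[0,0,0],[0,0,0.7],75],[[0,0,0],[0,0,0.4],70],[[0,0,0],[0,0,0.18],70],[[0,0,0],[0,0,0],70]]'; python3 -m inch '[[[0,0,0],[0,0,0],20],[[0,0,0],[0,0,0],20],[[0,0,0],[0,0,0],20],[[0,0,0],[0,0,0],20],[[0,0,0],[0,0,0],20],[[0,0,0],[0,0,0],20]]' 30
```

```text
t: 14.5
ee_pos: [0.5078, -0.3075, 0.0216]
eef_rot: [[-1.0, 0.026, -0.003], [0.026, 1.0, 0.001], [0.003, 0.001, -1.0]]
ft_force: [0.6, -0.6, 0.3]
width: 0.0699
gripper_force: 0.0
t: 15.1
ee_pos: [0.5086, -0.3089, 0.0226]
eef_rot: [[-1.0, 0.027, -0.001], [0.027, 1.0, -0.001], [0.001, -0.001, -1.0]]
ft_force: [-0.7, 0.3, 6.0]
width: 0.0398
gripper_force: 29.8
```

```bash
python3 -m inch '[[[0,0,0],[0,0,-0.4],20],[[0,0,0],[0,0,-0.9],20],[[0,0,0],[0,0,-0.9],20],[[0,0,-0.068],[0,0,-0.2],20],[[0,0,-0.068],[0,0,0],20],[[0,0,0],[0,0,0],20]]' 35; python3 -c "
from h import *
go([.4561,-.0022,.08],toolR(6.3))"
```

```text
t: 15.7
ee_pos: [0.5084, -0.3086, 0.1424]
eef_rot: [[-0.994, -0.11, -0.001], [-0.11, 0.994, -0.0], [0.001, -0.0, -1.0]]
ft_force: [-0.2, 0.3, -2.1]
width: 0.04
gripper_force: 34.8
turn [-0.    -0.001 -0.   ] shift/50 now-axes [0.367 6.206 1.246] after-turn axes [0.368 6.205 1.248]
```

```bash
python3 -m inch '[[[0,0,0],[0.06,0.5,0],20],[[0,0,0],[0.06,0.95,0],20],[[0,0,0],[0.06,0.95,0],20],[[0,0,0],[0.06,0.95,0],20],[[0,0,0],[0.06,0.95,0],20],[[0,0,0],[0.06,0.95,0],20],[[0,0,0],[0.01,0.95,0.4],20],[[0,0,0],[0,0,0.6],20]]'; python3 -m inch '[[[0,0,0],[0,0,0.2],20],[[0,0,0],[0,0,0],20]]'
python3 - <<'E'
from h import *
go([.4561,-.0022,.04],toolR(6.3))
p=camera_params('wrist'); im,d=capture('wrist'); cv2.imwrite('pics/w2.png',im)
im,d=capture('side'); cv2.imwrite('pics/s7f.png',im); a=cv2.resize(im[200:300,180:380],None,fx=3,fy=3,interpolation=cv2.INTER_CUBIC)
im=cv2.imread('pics/w2.png'); b=cv2.resize(im[80:280,120:420],(600,400)); 
cv2.imwrite('pics/w2c.png',np.vstack([b,a[:200]]))
print(np.round(p['world_to_cam'],4).tolist())
E
```

```text
t: 16.5
ee_pos: [0.456, 0.0003, 0.0928]
eef_rot: [[-0.994, -0.112, 0.0], [-0.112, 0.994, 0.001], [-0.0, 0.0, -1.0]]
ft_force: [0.5, -0.2, -0.6]
width: 0.0403
gripper_force: 34.8
t: 16.7
ee_pos: [0.4549, -0.0039, 0.081]
eef_rot: [[-0.994, -0.108, -0.006], [-0.108, 0.994, 0.0], [0.006, 0.001, -1.0]]
ft_force: [-0.8, 0.6, -0.8]
width: 0.04
gripper_force: 34.8
turn [ 0.001 -0.006 -0.001] shift/50 now-axes [-0.032  0.032  0.82 ] after-turn axes [-0.027  0.032  0.821]
[[-0.1079, 0.9942, 0.0008, 0.0526], [-0.9509, -0.1029, -0.292, 0.4238], [-0.2902, -0.0322, 0.9564, -0.1145], [0.0, 0.0, 0.0, 1.0]]
```

View pics/w2c.png

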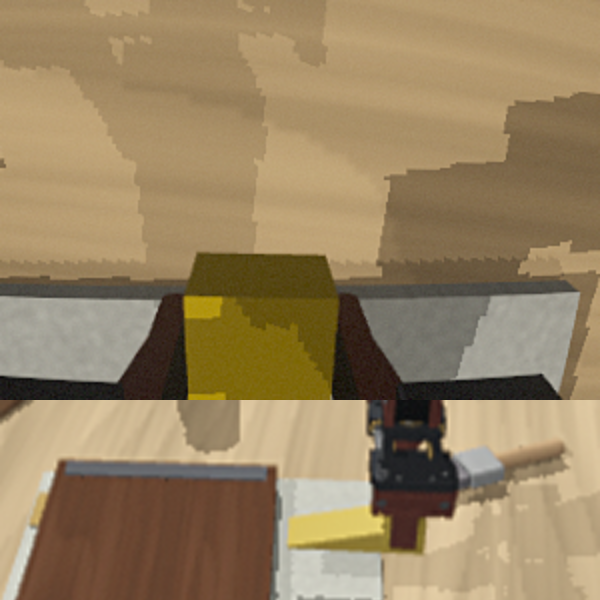

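The wedge is square to the board's front edge, with its thin end just short of the lid (side view (290,540) against the lid edge at 278). Lowering.

```bash
python3 -m inch '[[[0,-0.005,0],[0,0.02,0.4],20],[[0,0,0],[0,0,0.3],20],[[0,0,0],[0,0,0.1],20],[[0,0,0],[0,0,0],20],[[0,0,0],[0,0,0],20]]'; python3 -m inch '[[[0,0,0],[0,0,0.05],20],[[0,0,0],[0,0,0],20],[[0,0,0],[0,0,0],20]]'
```

```text
t: 17.3
ee_pos: [0.4568, -0.0033, 0.0432]
eef_rot: [[-0.994, -0.108, 0.005], [-0.108, 0.994, 0.0], [-0.005, -0.0, -1.0]]
ft_force: [0.6, 0.4, -0.8]
width: 0.0404
gripper_force: 34.8
t: 17.6
ee_pos: [0.4564, -0.0028, 0.0402]
eef_rot: [[-0.994, -0.109, 0.004], [-0.109, 0.994, 0.0], [-0.004, 0.0, -1.0]]
ft_force: [-0.0, -0.5, -0.5]
width: 0.0399
gripper_force: 34.8
```

```bash
python3 -m inch '[[[0,0.004,0],[0,0,0.03],20],[[0,0,0],[0,0,0],20],[[0,0,0],[0,0,0],20]]'; python3 -m inch '[[[0,0,0],[0,0,0.02],20],[[0,0,0],[0,0,0],20],[[0,0,0],[0,0,0],20]]'; python3 -m inch '[[[0,0,0],[0,0,0.02],20],[[0,0,0],[0,0,0],20],[[0,0,0],[0,0,0],20]]'
```

```text
t: 17.9
ee_pos: [0.4562, -0.0028, 0.0384]
eef_rot: [[-0.994, -0.109, -0.001], [-0.109, 0.994, 0.0], [0.001, 0.0, -1.0]]
ft_force: [0.1, -0.1, -0.9]
width: 0.0398
gripper_force: 34.8
t: 18.2
ee_pos: [0.4562, -0.0028, 0.0376]
eef_rot: [[-0.994, -0.109, -0.001], [-0.109, 0.994, 0.0], [0.0, 0.0, -1.0]]
ft_force: [-1.5, -0.1, 4.0]
width: 0.04
gripper_force: 34.8
t: 18.5
ee_pos: [0.4563, -0.0029, 0.0374]
eef_rot: [[-0.994, -0.109, 0.0], [-0.109, 0.994, -0.0], [-0.0, -0.0, -1.0]]
ft_force: [-4.7, -0.3, 17.4]
width: 0.0396
gripper_force: 34.9
```

```bash
python3 -m inch '[[[0,0,0],[0,0,-0.02],20],[[0,0,0],[-0.1,0,0],20],[[0,0,0],[-0.15,0,0],20],[[0,0,0],[-0.15,0,0],20],[[0,0,0],[0,0,0],20],[[0,0,0],[0,0,0],20]]' 40;  python3 -m inch '[[[0,0,0],[-0.05,0,0],20],[[0,0,0],[-0.05,0,0],20],[[0,0,0],[0,0,0],20],[[0,0,0],[0,0,0],20]]'
```

```text
t: 19.1
ee_pos: [0.4769, -0.0006, 0.0375]
eef_rot: [[-0.994, -0.109, 0.001], [-0.109, 0.994, 0.0], [-0.001, 0.0, -1.0]]
ft_force: [1.0, 0.5, 4.4]
width: 0.0396
gripper_force: 39.9
t: 19.5
ee_pos: [0.4788, -0.0002, 0.0375]
eef_rot: [[-0.994, -0.109, -0.005], [-0.109, 0.994, -0.0], [0.005, 0.0, -1.0]]
ft_force: [-7.1, -0.6, 13.7]
width: 0.0397
gripper_force: 39.9
```

```bash
python3 -m inch '[[[0,0,0],[-0.05,0,0],20],[[0,0,0],[-0.05,0,0],20],[[0,0,0],[0,0,0],20],[[0,0,0],[0,0,0],20]]'; python3 -m inch '[[[0,0,0],[-0.05,0,0],20],[[0,0,0],[0,0,0],20],[[0,0,0],[0,0,0],20]]'
python3 - <<'E'
from h import *
im,d=capture('side'); cv2.imwrite('pics/s8f.png',im); np.save('s8.npy',d)
d0=np.load('sided.npy'); P0,u=cloud('side',d0); P1,u1=cloud('side',d)
for P in (P0,P1):
    q=Ro.from_euler('z',-6.3,degrees=True).apply(P-[.639,.018,0]); 
    L=q[(q[:,0]>-.05)&(q[:,0]<.12)&(abs(q[:,1])>.03)&(abs(q[:,1])<.09)&(q[:,2]>.034)&(q[:,2]<.055)]
    # robust plane
    for _ in range(4):
        k=np.linalg.lstsq(np.c_[L[:,:2],np.ones(len(L))],L[:,2],rcond=None)[0]; r=L[:,2]-np.c_[L[:,:2],np.ones(len(L))]@k; L=L[abs(r)<2.5*r.std()]
    print(len(L),k.round(4),'lip z',(k@[-.07,0,1]).round(4),'hinge',(k@[.15,0,1]).round(4))
E
```

```text
t: 19.9
ee_pos: [0.4841, 0.0004, 0.0375]
eef_rot: [[-0.994, -0.109, -0.004], [-0.109, 0.994, 0.0], [0.004, 0.0, -1.0]]
ft_force: [-6.5, 1.3, 12.6]
width: 0.04
gripper_force: 39.9
t: 20.2
ee_pos: [0.4859, 0.0007, 0.0376]
eef_rot: [[-0.994, -0.109, -0.006], [-0.109, 0.994, -0.0], [0.006, 0.001, -1.0]]
ft_force: [-8.6, -1.3, 15.4]
width: 0.04
gripper_force: 39.9
1795 [-0.0043  0.0008  0.0409] lip z 0.0412 hinge 0.0402
1785 [0.0009 0.0004 0.0405] lip z 0.0405 hinge 0.0407
```

```bash
cat > lid.py <<'E'
from h import *
def plane(n,d,q0=None):
    P,_=cloud(n,d); q=Ro.from_euler('z',-6.3,degrees=True).apply(P-[.639,.018,0])
    L=q[(q[:,0]>-.06)&(q[:,0]<.12)&(abs(q[:,1])>.03)&(abs(q[:,1])<.09)&(q[:,2]>.034)&(q[:,2]<.055)]
    # hinge fixed: lift angle slope about x=.15
    k=np.linalg.lstsq(np.c_[L[:,0]-.15,np.ones(len(L))],L[:,2],rcond=None)[0]; return -k[0]*.22*1000
def lift():
    o=[]
    for n in ('side','top'):
        v=[plane(n,capture(n)[1]) for _ in range(3)]; o.append((np.mean(v)-plane(n,np.load(n+'d.npy'))).round(2)); o.append(np.std(v).round(2))
    return o
E
python3 -m inch '[[[0,0,0],[-0.05,0,-0.01],20],[[0,0,0],[-0.05,0,0],20],[[0,0,0],[0,0,0],20],[[0,0,0],[0,0,0],20]]'; python3 -c "
from lid import *
print(lift())"
```

```text
t: 20.65
ee_pos: [0.4888, 0.0011, 0.0375]
eef_rot: [[-0.994, -0.109, -0.01], [-0.109, 0.994, -0.0], [0.01, 0.001, -1.0]]
ft_force: [-13.1, -1.8, 16.2]
width: 0.0398
gripper_force: 39.9
[np.float64(-0.79), np.float64(0.13), np.float64(-0.07), np.float64(0.09)]
```

```bash
python3 -m inch '[[[0,-0.006,0],[0,0,-0.02],20],[[0,0,0],[0,0,0],20],[[0,0,0],[0,0,0],20]]'
python3 - <<'E'
from h import *
s=ctrl.state(); print(np.round(s['wrist_torque'],2))
im,d=capture('side'); H,S,V=cv2.split(cv2.cvtColor(im,cv2.COLOR_BGR2HSV)); ye=(H>20)&(H<36)&(S>140)&(V>80)
P,uv=cloud('side',d,ye); q=Ro.from_euler('z',-6.3,degrees=True).apply(P-[.639,.018,0]); k=(abs(q[:,0])<.25)&(abs(q[:,1])<.06)&(q[:,2]<.06)&(q[:,0]<0); q=q[k]; print(k.sum(),np.percentile(q,[1,99],axis=0).round(4).tolist())
for x in np.arange(-.19,-.06,.01):
    a=q[abs(q[:,0]-x)<.005]
    if len(a): print(x.round(3),len(a),a[:,2].max().round(4),a[:,2].min().round(4))
c=cv2.resize(im[220:290,200:330],None,fx=6,fy=6,interpolation=cv2.INTER_CUBIC); cv2.imwrite('pics/s9.png',c)
E
```

```text
t: 21.25
ee_pos: [0.4918, 0.0013, 0.0381]
eef_rot: [[-0.994, -0.109, 0.002], [-0.109, 0.994, 0.001], [-0.002, 0.001, -1.0]]
ft_force: [-2.7, -0.9, -3.8]
width: 0.0399
gripper_force: 39.9
[-0.12  0.89 -0.02]
172 [[-0.1664, -0.014, 0.0171], [-0.0703, 0.0221, 0.0506]]
-0.17 9 0.0488 0.0226
-0.16 22 0.051 0.018
-0.15 4 0.0205 0.0162
-0.14 3 0.0201 0.0173
-0.13 32 0.0513 0.0175
-0.12 26 0.0402 0.0179
-0.11 18 0.0365 0.0188
-0.1 12 0.0312 0.0194
-0.09 14 0.0304 0.0174
-0.08 15 0.028 0.0167
-0.07 17 0.0285 0.0186
```

```bash
python3 -m inch '[[[0,0,0],[-0.05,0,0.005],20],[[0,0,0],[-0.03,0,0],20],[[0,0,0],[0,0,0],20],[[0,0,0],[0,0,0],20]]'; python3 -c "
from lid import *
print(lift())
s=ctrl.state(); print(s['ee_pos'],s['ft_force'],np.round(s['eef_rot'][2],4))"
```

```text
t: 21.7
ee_pos: [0.4979, 0.0017, 0.0387]
eef_rot: [[-0.994, -0.109, 0.006], [-0.109, 0.994, 0.001], [-0.006, 0.0, -1.0]]
ft_force: [-2.2, 0.7, -4.8]
width: 0.0397
gripper_force: 39.9
[np.float64(3.21), np.float64(0.09), np.float64(3.71), np.float64(0.24)]
[0.497814   0.00173653 0.03882032] [ 0.16143561  0.00872028 -4.46816705] [-6.2e-03  1.0e-04 -1.0e+00]
```

```bash
python3 -m inch '[[[0,0.006,0],[-0.04,0,0.015],20],[[0,0,0],[-0.06,0,0.005],20],[[0,0,0],[-0.03,0,0],20],[[0,0,0],[0,0,0],20],[[0,0,0],[0,0,0],20]]'; python3 -c "
from lid import *
print(lift())
s=ctrl.state(); print(s['ee_pos'],s['ft_force'],np.round(s['eef_rot'][2],4),s['gripper_force'])"
```

```text
t: 22.5
ee_pos: [0.5041, 0.0025, 0.0377]
eef_rot: [[-0.994, -0.109, -0.0], [-0.109, 0.994, 0.0], [0.0, 0.0, -1.0]]
ft_force: [-2.0, -0.0, -3.8]
width: 0.0399
gripper_force: 39.9
[np.float64(3.13), np.float64(0.14), np.float64(3.59), np.float64(0.03)]
[0.50406981 0.00244549 0.03772231] [-1.05414992 -0.13032726 -4.55758674] [ 2.e-04  1.e-04 -1.e+00] 39.91279363632202
```

```bash
python3 -m inch '[[[0,0,0],[-0.05,0,0.01],20],[[0,0,0],[-0.06,0,0],20],[[0,0,0],[0,0,0],20],[[0,0,0],[0,0,0],20],[[0,0,0],[0,0,0],20]]'; python3 -c "
from lid import *
print(lift())
s=ctrl.state(); print(s['ee_pos'],s['ft_force'],np.round(s['eef_rot'][2],4),s['gripper_force'])
im=capture('side')[0]; cv2.imwrite('pics/s10.png',cv2.resize(im[200:384,170:400],None,fx=3,fy=3,interpolation=cv2.INTER_CUBIC))"
```

```text
t: 23.3
ee_pos: [0.5085, 0.003, 0.0375]
eef_rot: [[-0.994, -0.109, -0.002], [-0.109, 0.994, -0.0], [0.002, 0.0, -1.0]]
ft_force: [-6.1, -0.5, 3.6]
width: 0.0398
gripper_force: 39.9
[np.float64(4.08), np.float64(0.09), np.float64(4.67), np.float64(0.22)]
[0.50847079 0.00299021 0.0375241 ] [-6.96657741 -0.52384586  3.9297865 ] [ 2.3e-03  2.0e-04 -1.0e+00] 39.9187445640564
```

View pics/s10.png

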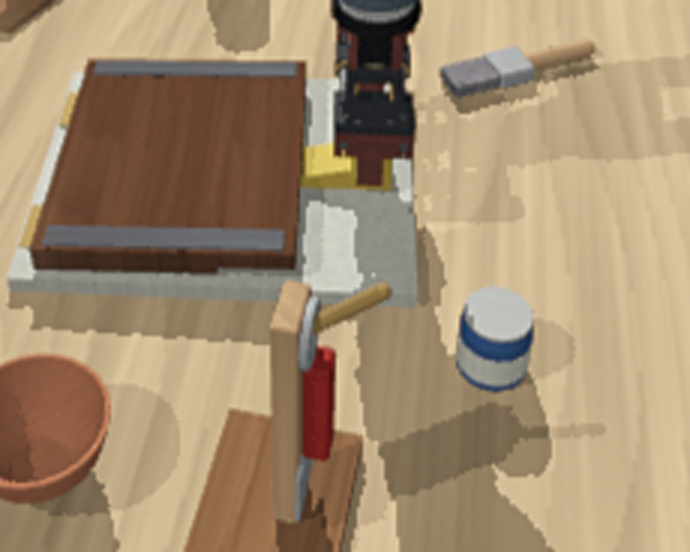

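The wedge lies flat and gripped under the lid edge at (305,165), with the lid lifted about 4.5 mm. The scraper is still hanging. Handing in.

```bash
python3 -c "
from bench import ctrl
print(ctrl.hand_in())"
```

```text
the job is handed in; nothing more can be done
None
```

I handed the job in: the scraper hangs by its eye at the peg's root, and the gripped wedge, flat on the board, holds the lid's front edge about 4 to 5 mm up by depth-camera estimate; the hand-in returned no verdict.

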